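# Open the baby-food steamer's boiler

## Task

The steamer's boiler needs refilling: twist its filler cap loose and lift it off. The opening arrow has worn away and it may turn off either clockwise or anticlockwise, so feel for the way that gives. Finish while still holding the cap in the gripper, upright and still in mid-air, about 10 cm above the deck and 10 cm or more to one side of the open filler so that the jug can get in, and leave the other things on the table where they stand.

Things in the scene. Friction and masses are not known exactly. Their poses are not given: they have to be found in the camera images.
- cap: Boiler cap, grey plastic, 0.09 kg: a flange 58 mm across, 6 mm thick, under a round ribbed knob 44 mm across, 28 mm tall (34 mm in all above the deck), a small white rib on top along its +x; metal stem below. Origin: centre of the flange's underside, 1 mm above the deck when screwed home; z up. Starts screwed home, its x axis along the steamer's within 2 degrees.
- cap_knob (a point): On the cap's axis 29 mm above its origin, a good height to grip the knob. The cap opens one way only; nothing visible tells which. The wrong way it meets a hard stop within about 5 degrees; the right way it turns with light rubbing (about 0.2 N m) and can be lifted between 54 and 82 degrees from home (best 60 to 75), where another stop is.
- cap_foot (a point): On the cap's axis at the foot of its stem, 26 mm below its origin. The stem, 26 mm across, carries three short lugs (40 mm over them) of a three-start quick thread. A sprung seal in the well presses the foot up with about 8 N, so the freed cap rises 2 to 4 mm if let; raised 26 mm it is out of the well.
- steamer: White baby-food steamer, 180 mm deep (x), 300 mm wide (y), does not move. Origin: on the table under its middle; its front faces -x. On its -y side the boiler tower, flat deck 180 by 140 mm, 165 mm above the table, centred 80 mm to -y, carries the cap. On its +y side a lidded glass bowl 168 mm tall; its lid's edge is 93 mm from the cap's axis.
- filler (a point): Centre of the filler well's mouth (hole 42 mm across, 40 mm deep) in the tower's deck, level with the deck, 165 mm above the table; under the cap at the start. Fixed to the steamer, with the steamer's axes.
- mug: Bystander: a red stoneware mug, 92 mm across the rim, 95 mm tall, handle at its +y. Origin: centre of its underside. Not part of the job.
- baby_bottle: Bystander: a clear baby bottle with white screw ring and teat, 72 mm across, 168 mm tall. Origin: centre of its underside. Not part of the job.
- formula_tub: Bystander: a white formula-milk tub with a blue lid, 94 mm across, 115 mm tall. Origin: centre of its underside. Not part of the job.
- giraffe: Bystander: a small yellow toy giraffe, 155 mm tall, about 110 mm long along its x. Origin: centre of its underside. Not part of the job.
- jug: Bystander: a clear plastic measuring jug, 86 mm across, 120 mm tall, handle at its +y. Origin: centre of its underside. Not part of the job.
- bowl: Bystander: a white baby bowl, 110 mm across, 45 mm tall. Origin: centre of its underside. Not part of the job.
- spoon: Bystander: a baby spoon lying flat, 150 mm long along its x. Origin: middle of the spoon, lying on the table. Not part of the job.
Mind the look-alikes: they are no part of the job. There is more than one size of the cap; the job needs the middle-sized.

How it is judged:
By the outcome, as a careful person would: the job done as asked, in the order asked, and still so for the second after the job is handed in, while the arm keeps its last pose, push and grip.
It also fails if it takes over 42 s, if anything falls off the work surface, if the arm or the gripper's body presses on something with over 40 N, if the wrist force passes 120 N, or if a joint passes its speed limit or range.

## Robot

A 6-joint arm with a two-finger parallel gripper is mounted at the origin on the work surface. World frame = base frame: x ahead of the robot, y to its left, z up, the work surface at z = 0. Lengths are in mm, angles in rad, forces in N, time in s.
With the tool pointing down it reaches from about 275 to 750 mm from the base axis. Payload 10.2 kg.
Tool frame: the origin (TCP) lies on the centre line of the jaws, within the pads' length; the fingertips stand 25 mm ahead of it and the grasp point (between the pads) lies 6 mm ahead of it; z points along the fingers, y is the line along which they close (so a half turn about z gives the same grasp; the last joint's range is limited). The gripper opens to 85 mm and grips with 20 to 120 N. Pads are 22 mm wide; open, the fingers measure 114 mm over their backs; the gripper's body (76 mm by 85 mm) begins 54 mm behind the grasp point. The pads swing forward as they close: fully open they stand 13 mm farther back than shut.
Start: joints at [0.884, 0.313, 1.498, -0, 1.331, -0.223], TCP at [234.872, 469.539, 256.294] pointing down, gripper open.
Joint ranges: [-2.94, 2.94], [-0.97, 2.17], [0.19, 2.56], [-1.23, 4.37], [0.02, 3.11], [-2.88, 2.88]. Speed limits (rad/s): [2.39, 2.39, 3.01, 3.14, 3.14, 3.14].

## Interface

Orientations are given as a unit quaternion [w, x, y, z].
In Python, from plant import readout, cams, bot, models gives the robot as it stands. The module is installed in compiled form; this text tells all that it offers.
- The arm moves only by the shell command python3 -m pendant 'ROWS' [FORCE]. ROWS is JSON, a list of rows, each an object of numbers: "rx", "ry", "rz": the turn, a rotation vector about the tool's x, y, z in units of 6 degrees (1.0 is 6 degrees); "x", "y", "z": the shift along the tool's x, y, z in units of 30 mm (1.0 is 30 mm); "hand": the closure, from -1 (fully open) to 1 (shut). In form: [{"rx": .., "ry": .., "rz": .., "x": .., "y": .., "z": .., "hand": ..}, ...]. A call has 1 to 10 rows; each row shifts and turns the commanded pose from where the row before left it, along the tool's axes as they then stand; what a row does not reach is not made up. A row lasts 1/8 s, in which the tool goes at most 62.5 mm and 10.7 degrees, less where a joint would pass 70% of its speed; a pose out of reach is approached as far as the arm can. A call is refused whole if a number of a shift passes 1 or a number of a turn 1, either way. A call with a gripper value outside its range is refused whole. The fingers move at their own pace and stop on an object; FORCE is the grip in N (left out, the last holds). Time passes only in rows, so rows that do not move let the fingers close. It gives the time, the measured TCP pose, the force, the opening and the grip force at its end, in the units of the state.
- readout.observe(): the state, without advancing time (a new reading comes with each control period).
- cams.camera(name): name is "scene" or "top" or "wrist"; returns (picture, depth): 400x640x3 uint8, blue, green, red; 400x640 float32, mm along the optical axis (not along the pixel's ray), 0 where there is no reading.
- cams.camera_params(name): a dict with "camera_matrix" (3x3 intrinsics, pixels), "k1" (the pictures are not rectified: a ray, as slopes to the right and down, at radius r is drawn at 1 + k1 r^2 times it, then the intrinsics apply), "T" (4x4, takes a point from camera to world coordinates). Camera axes: x right, y down, z forward; pixel columns grow to the right and rows downward; lengths in mm; the calibration is good to about 2 mm. A picture is of the moment at which its call begins: read the wrist's pose just before it. camera_params takes no time and is no camera call; for the wrist camera it gives the pose at the moment of the call.
- bot.sign_off(): hands the job in; it is judged then, once.
Trained networks look in the newest picture that a camera, given by its name, has taken for a name from the list of things; names that differ only in an ending like _2 or _b are one class to them, and where a whole thing is asked for, a point or a joint stands for the part that bears it (a point fixed in the world has none). Each returns a list of dicts, best first, with "p" (0 to 1); they miss things now and then, are a little off and sometimes report something else, mostly with a low value. They report only what shows in the picture. A call takes as long as a camera call. They do not tell look-alikes from the thing itself.
- models.recognise(camera, thing): "rect" ([left, top, right, bottom] in pixels, round what is visible of it).
- models.place_of(camera, thing): "location" ([column, row] in pixels: a listed point, or the origin of a listed thing).
The state is a dict: "t": time; "q": joint angles; "qvel": joint speeds; "tau": joint torques, N m; "ee_pos": TCP position; "eef_rot": TCP orientation; "ft_force": force on the tool from outside, world axes, zero at the start; "wrist_torque": the same for the moment, N m; "width": finger opening in mm; "finger_force": force on a finger pad.
Only numpy, scipy, OpenCV 4.12 (cv2) and the standard library are available. Lean on these libraries where they do the work, as an engineer would, in place of code of your own. Each camera call takes 0.05 s, during which the arm holds its last target. There are 200 camera calls.

## Working session

There is one attempt and no reset: what is moved stays moved. The work goes in short steps, Python scripts to look and compute and a shell command to move; the robot and the scene stay as the last step left them, time stands still between calls to the robot, and variables do not carry over. Pictures are saved under pics/ and viewed, at most 10 in all, crops included, and the job is handed in when it is done.

```bash
mkdir -p pics; cat > h.py <<'E'
import numpy as np, cv2
from plant import readout, cams, bot, models
def ray(cam,px):
    P=cams.camera_params(cam);K=np.array(P["camera_matrix"],float);T=np.array(P["T"],float)
    u=cv2.undistortPoints(np.array([[px]],float),K,np.array([P["k1"],0,0,0,0.]))[0,0]
    return T,np.array([u[0],u[1],1.])
def at_z(cam,px,z):
    T,r=ray(cam,px);d=T[:3,:3]@r;o=T[:3,3];return o+d*(z-o[2])/d[2]
def at_d(cam,px,dep):
    T,r=ray(cam,px);return T[:3,:3]@(r*dep)+T[:3,3]
E
python3 - <<'E'
from h import *
s=readout.observe();print({k:np.round(v,3).tolist() for k,v in s.items()})
for c in ["top","scene"]:
    im,d=cams.camera(c);cv2.imwrite(f"pics/{c}1.png",im);np.save(f"pics/{c}1.npy",d)
    for n in ["cap","cap_knob","steamer","filler"]:
        for m in models.place_of(c,n)[:4]:
            px=m["location"];q=[int(np.clip(round(px[1]),0,399)),int(np.clip(round(px[0]),0,639))];dd=d[q[0],q[1]]
            print(c,n,np.round(px,1),round(m["p"],2),np.round(at_d(c,px,dd),0) if dd>0 else None)
    for m in models.recognise(c,"cap")[:4]: print(c,"rect",m)
E
```

```text
{'t': 0.0, 'q': [0.884, 0.313, 1.498, 0.0, 1.331, -0.223], 'qvel': [0.001, 0.001, -0.001, -0.0, 0.001, -0.0], 'tau': [0.0, -41.227, -25.974, -0.0, 0.004, -0.0], 'ee_pos': [234.72, 469.362, 255.726], 'eef_rot': [-0.0, 0.23, 0.973, -0.001], 'ft_force': [0.423, 0.98, 0.035], 'wrist_torque': [0.005, 0.019, -0.074], 'finger_force': 0.0, 'width': 85.358}
top cap [395.  277.9] 0.77 [ 316. -135.   83.]
top cap [325.5 207.9] 0.66 [503.  55. 200.]
top cap [389.  153.6] 0.59 [ 670. -136.   43.]
top cap_knob [326.8 209. ] 0.77 [500.  52. 202.]
top cap_knob [387.7 152.2] 0.69 [ 673. -131.   49.]
top cap_knob [402.2 278.1] 0.57 [ 316. -154.   85.]
top cap_knob [327.5 206.4] 0.44 [506.  50. 201.]
top steamer [299.8 197.1] 0.6 [541. 124.  87.]
top steamer [324.7 207.5] 0.42 [504.  57. 197.]
top filler [326.6 209.3] 0.86 [499.  52. 202.]
top rect {'rect': [382.4, 263.6, 411.4, 288.8], 'p': 0.95}
top rect {'rect': [380.0, 145.9, 395.5, 161.5], 'p': 0.62}
top rect {'rect': [316.1, 198.4, 334.8, 223.9], 'p': 0.57}
scene cap [303.7 177.8] 0.73 [520.  54. 198.]
scene cap [210.7 177.6] 0.55 [ 345. -148.   60.]
scene cap [247.3 299.4] 0.52 [ 695. -128.   50.]
scene cap_knob [207.6 162.2] 0.88 [ 315. -147.   87.]
scene cap_knob [238.7 292.6] 0.88 [ 673. -143.   48.]
scene cap_knob [302.2 173.4] 0.61 [512.  53. 203.]
scene steamer [341. 228.] 0.9 [599. 117.  83.]
scene filler [304.3 181.2] 0.62 [521.  54. 185.]
scene rect {'rect': [234.3, 287.5, 257.2, 310.1], 'p': 0.8}
scene rect {'rect': [194.6, 154.9, 223.2, 187.8], 'p': 0.75}
scene rect {'rect': [291.5, 163.6, 315.9, 190.7], 'p': 0.72}
scene rect {'rect': [199.1, 219.7, 256.9, 278.7], 'p': 0.68}
```

View pics/top1.png

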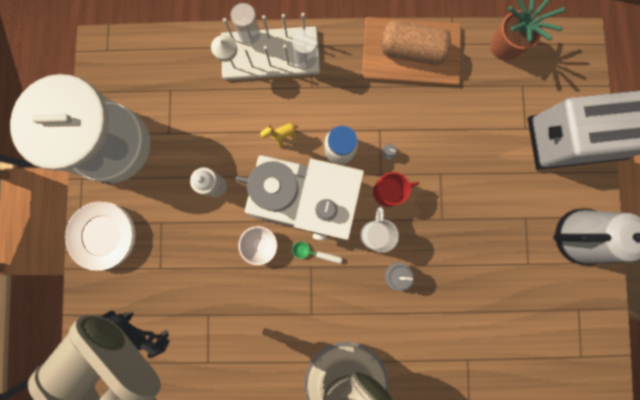

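View pics/scene1.png

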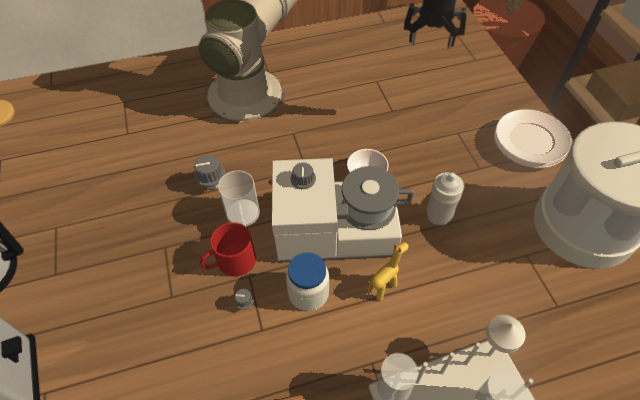

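The top view shows three caps. Ours is the middle-sized one on the steamer at (326,209), about (502, 53, 200) in world coordinates. The look-alikes are at (400,278) and (390,152). I'll rotate the tool so that q6 ends near 0, then go above the cap.

```bash
python3 -m pendant '[{"rz":0.95,"z":-0.3},{"rz":0.95,"z":-0.3},{"rz":0.95,"z":-0.3},{"rz":0.95,"z":-0.3},{"rz":0.95,"z":-0.3},{"rz":0.95,"z":-0.3},{"rz":0.95,"z":-0.3},{"rz":0.95,"z":-0.3},{"rz":0.95},{"rz":0.95}]'
python3 -m pendant '[{"x":-1,"y":0.64},{"x":-1,"y":0.64},{"x":-1,"y":0.64},{"x":-1,"y":0.64},{"x":-1,"y":0.64},{"x":-1,"y":0.64},{"x":-1,"y":0.64},{"x":-1,"y":0.64},{"x":-1,"y":0.64},{"x":-1,"y":0.64}]'
python3 -m pendant '[{"x":-1,"y":0.64},{"x":-1,"y":0.64},{"x":-1,"y":0.64},{"x":-0.8,"y":0.5},{}]'
cat > look.py <<'E'
from h import *
import sys
s=readout.observe();print({k:np.round(s[k],3).tolist() for k in ["t","q","ee_pos","eef_rot"]})
c="wrist";im,d=cams.camera(c);cv2.imwrite(f"pics/{sys.argv[1]}.png",im);np.save(f"pics/{sys.argv[1]}.npy",d)
for n in ["cap","cap_knob","filler"]:
    for m in models.place_of(c,n)[:3]:
        px=m["location"];dd=d[int(np.clip(px[1],0,399)),int(np.clip(px[0],0,639))]
        print(n,np.round(px,1),round(m["p"],2),np.round(at_d(c,px,dd),1),np.round(at_z(c,px,{"cap":166,"cap_knob":195,"filler":165}[n]),1))
# knob top from depth
P=cams.camera_params(c);K=P["camera_matrix"];T=np.array(P["T"])
v,u=np.mgrid[0:400,0:640];uv=np.stack([u,v],-1).reshape(-1,1,2).astype(float)
n=cv2.undistortPoints(uv,np.array(K,float),np.array([P["k1"],0,0,0,0.])).reshape(400,640,2)
W=np.concatenate([n,np.ones((400,640,1))],-1)*d[...,None]@T[:3,:3].T+T[:3,3]
for lo,hi in [(193,207),(160,170)]:
    m=(d>0)&(W[...,2]>lo)&(W[...,2]<hi)&(np.hypot(W[...,0]-500,W[...,1]-55)<(45 if lo>190 else 130))
    p=W[m]
    if len(p)>20: print(lo,len(p),"mean",p.mean(0).round(1),"z50",np.median(p[:,2]).round(1),"rect",cv2.minAreaRect(p[:,:2].astype(np.float32)))
E
python3 look.py w1
```

```text
{'t': 0.6, 'q': [0.884, 0.313, 1.498, -0.0, 1.331, -0.223], 'ee_pos': [234.887, 469.518, 256.291], 'eef_rot': [0.0, 0.23, 0.973, -0.0]}invalid input
invalid input
invalid input
```

View pics/w1.png

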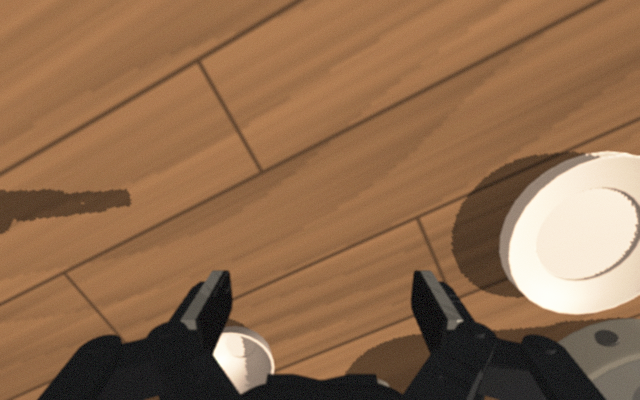

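That picture shows only the table, because the arm hasn't moved: the rows were rejected. I'll fill in every key.

```bash
python3 -m pendant '[{"rx":0,"ry":0,"rz":0.95,"x":0,"y":0,"z":-0.3,"hand":-1},{"rx":0,"ry":0,"rz":0.95,"x":0,"y":0,"z":-0.3,"hand":-1},{"rx":0,"ry":0,"rz":0.95,"x":0,"y":0,"z":-0.3,"hand":-1},{"rx":0,"ry":0,"rz":0.95,"x":0,"y":0,"z":-0.3,"hand":-1},{"rx":0,"ry":0,"rz":0.95,"x":0,"y":0,"z":-0.3,"hand":-1},{"rx":0,"ry":0,"rz":0.95,"x":0,"y":0,"z":-0.3,"hand":-1},{"rx":0,"ry":0,"rz":0.95,"x":0,"y":0,"z":-0.3,"hand":-1},{"rx":0,"ry":0,"rz":0.95,"x":0,"y":0,"z":-0.3,"hand":-1},{"rx":0,"ry":0,"rz":0.95,"x":0,"y":0,"z":0,"hand":-1},{"rx":0,"ry":0,"rz":0.95,"x":0,"y":0,"z":0,"hand":-1}]'
```

```text
t: 2.05
ee_pos: [234.9, 469.5, 328.4]
eef_rot: [-0.0, 0.668, 0.745, 0.0]
ft_force: [-0.1, -0.7, 0.8]
width: 85.1
finger_force: 0.0
```

```bash
python3 -m pendant '[{"rx":0,"ry":0,"rz":0,"x":-1,"y":0.55,"z":0,"hand":-1},{"rx":0,"ry":0,"rz":0,"x":-1,"y":0.55,"z":0,"hand":-1},{"rx":0,"ry":0,"rz":0,"x":-1,"y":0.55,"z":0,"hand":-1},{"rx":0,"ry":0,"rz":0,"x":-1,"y":0.55,"z":0,"hand":-1},{"rx":0,"ry":0,"rz":0,"x":-1,"y":0.55,"z":0,"hand":-1},{"rx":0,"ry":0,"rz":0,"x":-1,"y":0.55,"z":0,"hand":-1},{"rx":0,"ry":0,"rz":0,"x":-1,"y":0.55,"z":0,"hand":-1},{"rx":0,"ry":0,"rz":0,"x":-1,"y":0.55,"z":0,"hand":-1},{"rx":0,"ry":0,"rz":0,"x":-1,"y":0.55,"z":0,"hand":-1},{"rx":0,"ry":0,"rz":0,"x":-1,"y":0.55,"z":0,"hand":-1}]' && python3 -m pendant '[{"rx":0,"ry":0,"rz":0,"x":-1,"y":0.65,"z":0,"hand":-1},{"rx":0,"ry":0,"rz":0,"x":-1,"y":0.65,"z":0,"hand":-1},{"rx":0,"ry":0,"rz":0,"x":0,"y":0.5,"z":0,"hand":-1},{"rx":0,"ry":0,"rz":0,"x":0,"y":0,"z":0,"hand":-1}]'
python3 look.py w2
```

```text
t: 3.3
ee_pos: [432.9, 188.9, 328.4]
eef_rot: [0.0, 0.666, 0.746, 0.0]
ft_force: [0.3, -0.1, -0.1]
width: 85.9
finger_force: 0.0
t: 3.8
ee_pos: [493.1, 136.1, 327.9]
eef_rot: [-0.0, 0.667, 0.745, -0.0]
ft_force: [-0.4, 1.2, -0.4]
width: 85.1
finger_force: 0.0
{'t': 3.8, 'q': [0.04, 0.242, 1.406, 0.0, 1.495, -0.072], 'ee_pos': [493.137, 136.107, 327.914], 'eef_rot': [-0.0, 0.667, 0.745, -0.0]}
cap [416.1 336.5] 0.91 [ 673.4 -120.4   34.8] [612.5 -11.6 166. ]
cap [319.6 271.7] 0.88 [497.2  76.1 200. ] [499.3  56.1 166. ]
cap_knob [419.9 349.5] 0.94 [ 679.6 -135.3   45.9] [606.1  -2.6 195. ]
cap_knob [317.8 289.1] 0.93 [497.5  59.  201.4] [497.9  54.8 195. ]
193 1836 mean [498.6  59.6 200.8] z50 201.2 rect ((498.7785339355469, 57.08024597167969), (45.827369689941406, 46.163516998291016), 14.144582748413086)
160 21746 mean [531.5  75.3 165.5] z50 165.7 rect ((535.1016845703125, 77.50930786132812), (199.36468505859375, 180.0140380859375), 76.17457580566406)
```

View pics/w2.png

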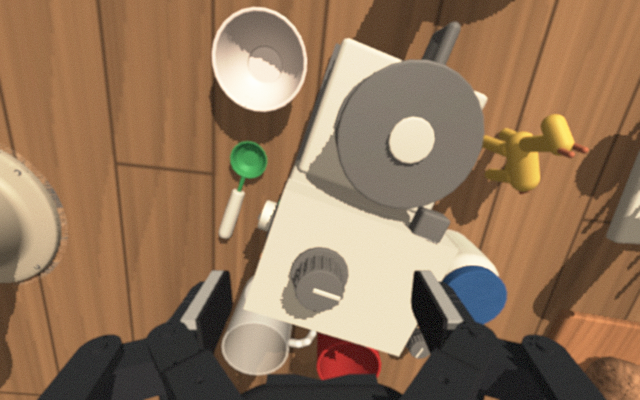

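The wrist view shows our cap at (319,280) on the deck, with the white rib toward the right. I'll refine the knob top's centre from depth and white-rib-free contour before descending.

```bash
python3 -m pendant '[{"rx":0,"ry":0,"rz":0,"x":-0.9,"y":-0.04,"z":0.6,"hand":-1},{"rx":0,"ry":0,"rz":0,"x":-0.9,"y":-0.04,"z":0.6,"hand":-1},{"rx":0,"ry":0,"rz":0,"x":-0.87,"y":-0.03,"z":0.6,"hand":-1},{"rx":0,"ry":0,"rz":0,"x":0,"y":0,"z":0,"hand":-1}]'
cat >> look.py <<'E'
for z0 in (199,199.7):
    m=(d>0)&(W[...,2]>z0)&(W[...,2]<207)&(np.hypot(W[...,0]-500,W[...,1]-55)<40)
    if m.sum()>20:
        hull=cv2.convexHull(W[m][:,:2].astype(np.float32));print(z0,m.sum(),cv2.minEnclosingCircle(hull),W[m][:,:2].mean(0))
E
python3 look.py w3
```

```text
t: 4.5
ee_pos: [497.9, 55.7, 273.6]
eef_rot: [-0.001, 0.667, 0.745, -0.001]
ft_force: [-0.3, 0.5, 1.4]
width: 85.5
finger_force: 0.0
{'t': 4.5, 'q': [-0.123, 0.248, 1.538, -0.0, 1.358, -0.233], 'ee_pos': [497.857, 55.66, 273.556], 'eef_rot': [-0.001, 0.667, 0.745, -0.001]}
cap [172.1 310.2] 0.98 [ 333.  -126.8   63.1] [381.5 -43.2 166. ]
cap [326.3 213.3] 0.97 [499.6  71.9 202. ] [501.7  58.9 166. ]
cap_knob [154.6 333.1] 0.93 [442.8  63.4 308.8] [381.3 -42.  195. ]
cap_knob [324.8 233.2] 0.66 [500.2  59.3 204.7] [500.8  55.1 195. ]
cap_knob [370.4 115.5] 0.6 [536.  131.1  85.8] [519.1 134.8 195. ]
193 3539 mean [500.1  59.8 202. ] z50 202.3 rect ((500.3207702636719, 57.681861877441406), (46.445709228515625, 46.44961166381836), 54.62751388549805)
160 41136 mean [533.3  79.  166.6] z50 166.9 rect ((536.6890869140625, 77.93299865722656), (197.98252868652344, 180.43356323242188), 76.2686996459961)
199 3352 ((500.464599609375, 57.352970123291016), 23.484060287475586) [500.28609381  59.02191153]
199.7 3298 ((500.464599609375, 57.352970123291016), 23.484060287475586) [500.35032749  58.84653237]
```

View pics/w3.png

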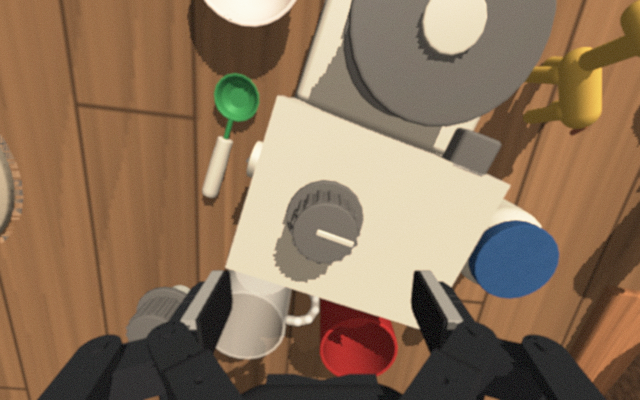

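The cap axis measures about (500.5, 56). I'll descend and grip.

```bash
python3 -m pendant '[{"rx":0,"ry":0,"rz":0,"x":0,"y":0.09,"z":0.5,"hand":-1},{"rx":0,"ry":0,"rz":0,"x":0,"y":0,"z":0.6,"hand":-1},{"rx":0,"ry":0,"rz":0,"x":0,"y":0,"z":0.6,"hand":-1},{"rx":0,"ry":0,"rz":0,"x":0,"y":0,"z":0.5,"hand":-1},{"rx":0,"ry":0,"rz":0,"x":0,"y":0,"z":0.25,"hand":-1},{"rx":0,"ry":0,"rz":0,"x":0,"y":0,"z":0,"hand":-1}]' && python3 -m pendant '[{"rx":0,"ry":0,"rz":0,"x":0,"y":0,"z":0,"hand":1},{"rx":0,"ry":0,"rz":0,"x":0,"y":0,"z":0,"hand":1},{"rx":0,"ry":0,"rz":0,"x":0,"y":0,"z":0,"hand":1},{"rx":0,"ry":0,"rz":0,"x":0,"y":0,"z":0,"hand":1},{"rx":0,"ry":0,"rz":0,"x":0,"y":0,"z":0,"hand":1},{"rx":0,"ry":0,"rz":0,"x":0,"y":0,"z":0,"hand":1}]' 50
python3 look.py w4 | head -4; python3 -c "
from h import *; s=readout.observe();print(s['ft_force'],s['wrist_torque'])"
```

```text
t: 5.45
ee_pos: [501.1, 56.8, 200.5]
eef_rot: [-0.0, 0.666, 0.746, -0.0]
ft_force: [0.6, -0.3, 0.4]
width: 85.6
finger_force: 0.0
t: 6.2
ee_pos: [501.0, 56.7, 201.2]
eef_rot: [-0.0, 0.666, 0.746, -0.0]
ft_force: [-3.9, 0.7, 5.9]
width: 42.7
finger_force: 50.2
{'t': 6.2, 'q': [-0.12, 0.319, 1.64, -0.0, 1.183, -0.232], 'ee_pos': [500.969, 56.67, 201.225], 'eef_rot': [-0.0, 0.666, 0.746, -0.0]}
cap [320.4 261.8] 0.74 [498.   75.6 199.9] [500.  57. 166.]
cap [136.6 352.2] 0.57 [444.1  62.9 243.1] [396.4 -16.4 166. ]
cap_knob [113.3 384. ] 0.87 [444.3  63.3 254.6] [401.2  -8.4 195. ]
[-4.21066412 -0.12411201  5.98362069] [0.02753283 0.79600806 0.0757215 ]
```

View pics/w4.png

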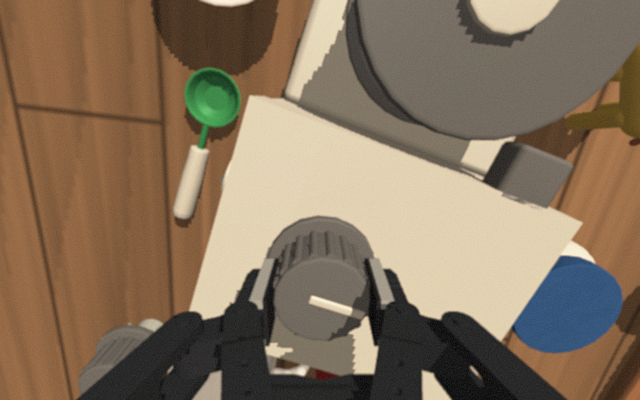

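Gripped: the knob is between the pads at (322,290) and the opening reads 42.7 mm. Now I'll feel for the way that gives.

```bash
python3 -m pendant '[{"rx":0,"ry":0,"rz":0.5,"x":0,"y":0,"z":0,"hand":1},{"rx":0,"ry":0,"rz":0.5,"x":0,"y":0,"z":0,"hand":1},{"rx":0,"ry":0,"rz":0,"x":0,"y":0,"z":0,"hand":1}]'
cat >s.py <<'E'
from h import *
s=readout.observe();w,x,y,z=s['eef_rot'];print(np.round(s['ft_force'],1),np.round(s['wrist_torque'],2),"q6",np.degrees(s['q'][5]).round(1),"toolx yaw",np.degrees(np.arctan2(2*(x*y+w*z),1-2*(y*y+z*z))).round(2),"w",round(s['width'],1))
E
python3 s.py;python3 -m pendant '[{"rx":0,"ry":0,"rz":0.5,"x":0,"y":0,"z":0,"hand":1},{"rx":0,"ry":0,"rz":0,"x":0,"y":0,"z":0,"hand":1}]' >/dev/null; python3 s.py
```

```text
t: 6.78
ee_pos: [500.9, 56.6, 201.2]
eef_rot: [0.0, 0.704, 0.711, -0.001]
ft_force: [-3.8, -0.4, 6.0]
width: 42.5
finger_force: 50.3
[-3.8 -0.4  6. ] [-0.33  0.8   1.19] q6 -7.4 toolx yaw 90.56 w 42.5
[-5.3 -5.2  6. ] [-1.09  1.02  1.16] q6 -4.4 toolx yaw 87.56 w 42.7
```

Clockwise hits the stop, with about 1.2 N m. I'll go anticlockwise.

```bash
python3 -m pendant '[{"rx":0,"ry":0,"rz":-0.8,"x":0,"y":0,"z":0,"hand":1},{"rx":0,"ry":0,"rz":-0.8,"x":0,"y":0,"z":0,"hand":1},{"rx":0,"ry":0,"rz":-0.9,"x":0,"y":0,"z":0,"hand":1},{"rx":0,"ry":0,"rz":0,"x":0,"y":0,"z":0,"hand":1}]' >/dev/null;python3 s.py;python3 -m pendant '[{"rx":0,"ry":0,"rz":-0.9,"x":0,"y":0,"z":0,"hand":1},{"rx":0,"ry":0,"rz":0,"x":0,"y":0,"z":0,"hand":1}]' >/dev/null; python3 s.py
```

```text
[-0.7 -1.7  5.9] [-0.31  0.2  -0.02] q6 -19.4 toolx yaw 102.48 w 42.7
[-1.7 -2.5  6.5] [-0.43  0.3   0.05] q6 -24.8 toolx yaw 107.88 w 42.5
```

```bash
python3 -m pendant '[{"rx":0,"ry":0,"rz":-0.82,"x":0,"y":0,"z":0,"hand":1},{"rx":0,"ry":0,"rz":-0.82,"x":0,"y":0,"z":0,"hand":1},{"rx":0,"ry":0,"rz":-0.82,"x":0,"y":0,"z":0,"hand":1},{"rx":0,"ry":0,"rz":-0.82,"x":0,"y":0,"z":0,"hand":1},{"rx":0,"ry":0,"rz":-0.82,"x":0,"y":0,"z":0,"hand":1}]';python3 s.py;python3 -m pendant '[{"rx":0,"ry":0,"rz":-0.82,"x":0,"y":0,"z":0,"hand":1},{"rx":0,"ry":0,"rz":-0.82,"x":0,"y":0,"z":0,"hand":1},{"rx":0,"ry":0,"rz":-0.82,"x":0,"y":0,"z":0,"hand":1},{"rx":0,"ry":0,"rz":-0.82,"x":0,"y":0,"z":0,"hand":1},{"rx":0,"ry":0,"rz":-0.82,"x":0,"y":0,"z":0,"hand":1},{"rx":0,"ry":0,"rz":0,"x":0,"y":0,"z":0,"hand":1}]'; python3 s.py
cat > rib.py <<'E'
from h import *
import sys
im=cv2.imread(f"pics/{sys.argv[1]}.png")[225:345,240:400]
m=((im.min(2)>170)).astype(np.uint8);n,l,st,ce=cv2.connectedComponentsWithStats(m)
for i in range(1,n):
    if 40<st[i,4]<1500:
        v,u=np.where(l==i);(c,wh,a)=cv2.minAreaRect(np.stack([u+240,v+225],1).astype(np.float32));print(c,wh,a)
E
python3 look.py w5 | grep -c .; echo w4;python3 rib.py w4;echo w5;python3 rib.py w5
```

```text
t: 8.4
ee_pos: [501.7, 56.2, 201.6]
eef_rot: [0.001, 0.402, 0.916, -0.0]
ft_force: [-0.8, -1.8, 5.6]
width: 42.3
finger_force: 50.7
[-0.8 -1.8  5.6] [-0.45  0.26 -0.08] q6 -49.5 toolx yaw 132.57 w 42.3
t: 9.15
ee_pos: [502.0, 56.1, 201.7]
eef_rot: [0.002, 0.199, 0.98, -0.0]
ft_force: [0.1, -3.1, 4.6]
width: 42.7
finger_force: 50.7
[ 0.1 -3.1  4.6] [-0.5   0.02  0.  ] q6 -74.0 toolx yaw 157.07 w 42.7
10
w4
(262.9999694824219, 255.5) (60.99999237060547, 45.99999237060547) 90.0
(377.0, 250.5) (51.0, 44.0) 90.0
(330.5892028808594, 304.8351745605469) (42.05427932739258, 6.98453950881958) 17.10272979736328
(360.3764953613281, 332.6941223144531) (26.682449340820312, 18.00522804260254) 77.47119140625
w5
(378.4999694824219, 252.0) (40.99999237060547, 53.99999237060547) 0.0
(321.0, 329.0) (30.0, 102.0) 90.0
```

View pics/w5.png

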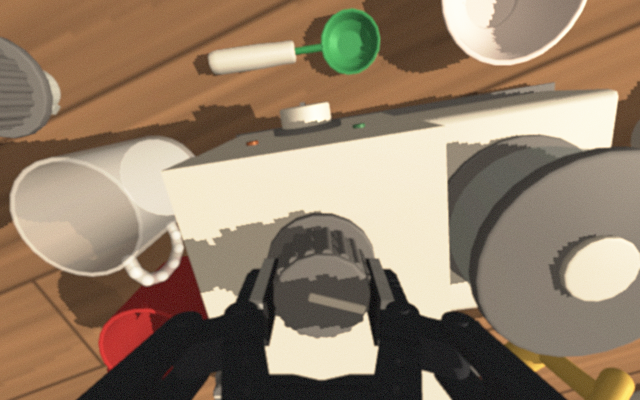

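The rib is still at about 15° in the tool's image, so there was little slip. I'll measure it precisely.

```bash
python3 - <<'E'
import cv2,numpy as np
for n,lo in [("w4",150),("w5",95),("w5",105)]:
    im=cv2.imread(f"pics/{n}.png")[270:330,295:370].astype(int)
    m=((im.min(2)>lo)).astype(np.uint8);k,l,st,ce=cv2.connectedComponentsWithStats(m)
    for i in range(1,k):
        if st[i,4]>60:
            v,u=np.where(l==i);print(n,lo,st[i,4],cv2.minAreaRect(np.stack([u+295,v+270],1).astype(np.float32)))
E
```

```text
w4 150 347 ((330.66485595703125, 305.0892028808594), (42.93654251098633, 8.160883903503418), 17.102725982666016)
w4 150 94 ((362.0, 323.0), (12.0, 14.0), 90.0)
w5 95 518 ((330.0, 275.0), (10.0, 70.0), 90.0)
w5 95 784 ((333.5, 311.5), (35.0, 71.0), 90.0)
w5 105 455 ((329.5, 274.5), (9.0, 69.0), 90.0)
w5 105 396 ((336.6534118652344, 303.3646545410156), (55.8109245300293, 7.5084967613220215), 13.5704345703125)
w5 105 243 ((345.4999694824219, 320.4999694824219), (46.99999237060547, 16.999996185302734), -0.0)
```

The cap has turned about 64° from home, inside the best range. Now I'll lift gently.

```bash
python3 -m pendant '[{"rx":0,"ry":0,"rz":0,"x":0,"y":0,"z":-0.1,"hand":1},{"rx":0,"ry":0,"rz":0,"x":0,"y":0,"z":-0.1,"hand":1},{"rx":0,"ry":0,"rz":0,"x":0,"y":0,"z":-0.1,"hand":1},{"rx":0,"ry":0,"rz":0,"x":0,"y":0,"z":0,"hand":1}]';python3 s.py
```

```text
t: 9.85
ee_pos: [501.1, 56.8, 209.8]
eef_rot: [-0.0, 0.199, 0.98, 0.0]
ft_force: [-0.6, 0.0, -1.3]
width: 42.3
finger_force: 50.7
[-0.6  0.  -1.3] [-0.01  0.01  0.01] q6 -73.9 toolx yaw 157.03 w 42.3
```

Free: only its weight shows. I'll lift it clear of the well, then move about 135 mm toward -x.

```bash
python3 -m pendant '[{"rx":0,"ry":0,"rz":0,"x":0,"y":0,"z":-0.2,"hand":1},{"rx":0,"ry":0,"rz":0,"x":0,"y":0,"z":-0.3,"hand":1},{"rx":0,"ry":0,"rz":0,"x":0,"y":0,"z":-0.4,"hand":1},{"rx":0,"ry":0,"rz":0,"x":0,"y":0,"z":-0.5,"hand":1},{"rx":0,"ry":0,"rz":0,"x":0,"y":0,"z":-0.5,"hand":1},{"rx":0,"ry":0,"rz":0,"x":0,"y":0,"z":-0.5,"hand":1},{"rx":0,"ry":0,"rz":0,"x":0,"y":0,"z":-0.5,"hand":1},{"rx":0,"ry":0,"rz":0,"x":0,"y":0,"z":-0.3,"hand":1},{"rx":0,"ry":0,"rz":0,"x":0,"y":0,"z":0,"hand":1}]' && python3 -m pendant '[{"rx":0,"ry":0,"rz":0,"x":0.3,"y":-0.13,"z":0,"hand":1},{"rx":0,"ry":0,"rz":0,"x":0.6,"y":-0.25,"z":0,"hand":1},{"rx":0,"ry":0,"rz":0,"x":0.7,"y":-0.3,"z":0,"hand":1},{"rx":0,"ry":0,"rz":0,"x":0.7,"y":-0.3,"z":0,"hand":1},{"rx":0,"ry":0,"rz":0,"x":0.7,"y":-0.3,"z":0,"hand":1},{"rx":0,"ry":0,"rz":0,"x":0.6,"y":-0.25,"z":0,"hand":1},{"rx":0,"ry":0,"rz":0,"x":0.4,"y":-0.17,"z":0,"hand":1},{"rx":0,"ry":0,"rz":0,"x":0.1,"y":-0.05,"z":0,"hand":1},{"rx":0,"ry":0,"rz":0,"x":0,"y":0,"z":0,"hand":1},{"rx":0,"ry":0,"rz":0,"x":0,"y":0,"z":0,"hand":1}]'; python3 s.py; python3 -c "
from h import *
im,d=cams.camera('scene');a=cv2.resize(im[80:320,150:450],None,fx=1.3,fy=1.3)
im,d=cams.camera('wrist');b=cv2.resize(im,(400,250));a=a[:,:390]
o=np.zeros((312,790,3),np.uint8);o[:,:390]=a;o[:250,390:]=b;cv2.imwrite('pics/f.png',o)"
```

```text
t: 10.98
ee_pos: [501.3, 56.6, 306.3]
eef_rot: [0.0, 0.199, 0.98, 0.0]
ft_force: [-1.1, 1.1, -1.2]
width: 42.9
finger_force: 50.8
t: 12.22
ee_pos: [367.7, 56.3, 305.7]
eef_rot: [-0.0, 0.199, 0.98, -0.0]
ft_force: [0.0, -0.2, -0.9]
width: 42.1
finger_force: 50.8
[ 0.  -0.2 -0.9] [-0.05 -0.06 -0.03] q6 -76.5 toolx yaw 157.02 w 42.1
```

View pics/f.png

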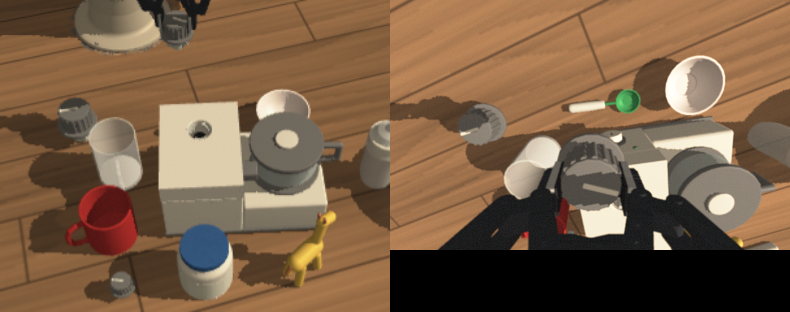

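The scene view shows the open filler at (200,130) and the cap hanging upright in the gripper at (175,30). Everything else is where it stood, so I'm handing in.

```bash
python3 -c "
from plant import bot
print(bot.sign_off())"
```

```text
the job is handed in; nothing more can be done
None
```

The cap turned off anticlockwise; I handed in with it held upright and still in the gripper, about 10.5 cm above the deck and 13 cm from the open filler, with everything else left where it stood.

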